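# Index the welding table by one turn of its hand wheel

## Robot

A 6-joint arm with a two-finger parallel gripper is mounted at the origin on a cart in front of the work surface, level with it; the furniture and walls round the work are solid. World frame = base frame: x ahead of the robot, y to its left, z up, the work surface at z = 0. Lengths are in m, angles in rad, forces in N, time in s.
With the tool pointing down it reaches from about 0.325 to 0.85 m from the base axis. Payload 15.5 kg.
Tool frame: the origin (TCP) lies between the finger pads; the fingertips stand r.tcp_to_tips ahead of it and the grasp point (between the pads) lies 6 mm ahead of it (r.tcp_to_tips is the distance from the TCP to the fingertips, in m); z points along the fingers, y is the line along which they close (so a half turn about z gives the same grasp; the last joint's range is limited). The gripper opens to 91 mm and grips with 3 to 60 N. Pads are 32 mm wide; open, the fingers measure 118 mm over their backs; the gripper's body (76 mm by 178 mm) begins 60 mm behind the grasp point.
Start: joints at [-1.3, 0.494, 1.345, -0, 1.302, -0.096], TCP at [0.224, -0.583, 0.239] pointing down, gripper open.
Joint ranges: [-2.91, 2.91], [-0.82, 2.16], [0.22, 2.67], [-1.22, 4.37], [0.12, 2.79], [-3.08, 3.08]. Speed limits (rad/s): [1.89, 1.89, 2.57, 3.01, 3.01, 3.01].

## Interface

Orientations are given as [roll, pitch, yaw] about the fixed x, y, z axes, in that order (R = Rz(yaw) Ry(pitch) Rx(roll)).
In Python, from cell import r, eyes, ticket gives the robot as it stands.
- The arm moves only by the tool carry_out, never from a script. Its arguments are lists of equal length, an entry for each row: "travel": the shift along the tool's x, y, z in m, a list of three; "delta_rot": the turn, a rotation vector about the tool's x, y, z in rad, a list of three; "jaw": the finger opening in m, from 0 to 0.0912. A call has 1 to 20 rows; each row is the pose to reach, as a shift and turn from the pose commanded when the call began, along the tool's axes at that moment; what a row does not reach only later rows make up. A row lasts 1/10 s, in which the tool goes at most 50 mm and 8.59 degrees, less where a joint would pass 70% of its speed; a pose out of reach is approached as far as the arm can. A call with a gripper value outside its range is refused whole. The fingers move at their own pace and stop on an object; "newtons" is the grip in N (left out, the last holds). Time passes only in rows, so rows that repeat a pose let the fingers close. It gives the time, the measured TCP pose, the force, the opening and the grip force at its end, in the units of the state.
- r.observe(): the state, without advancing time (a new reading comes with each control period).
- eyes.capture(name): name is "scene" or "top"; returns a dict with "color" (384x512x3 uint8, blue, green, red), "z_map" (384x512 float32, m along the optical axis (not along the pixel's ray), 0 where there is no reading), "fovy" (degrees; the focal length in pixels is half the picture's height over the tangent of half this angle, whatever the lens; pixels are square), "cx", "cy" (the principal point, pixels), "k1" (the pictures are not rectified: a ray, as slopes to the right and down, at radius r is drawn at 1 + k1 r^2 times it, then the intrinsics apply), "origin" and "attitude" of the camera in the world. Camera axes: x right, y down, z forward; pixel columns grow to the right and rows downward; lengths in m; the calibration is good to about 2 mm. A picture is of the moment at which its call begins.
- ticket.hand_in(): hands the job in; it is judged then, once.
The state is a dict: "time_s": time; "joints": joint angles; "joint_velocities": joint speeds; "joint_torque": joint torques, N m; "ee_pos": TCP position; "tool_rot": TCP orientation; "ft_force": force on the tool from outside, world axes, zero at the start; "torque": the same for the moment, N m; "grip_width": finger opening in m; "gripper_force": force on a finger pad.
Only numpy, scipy, OpenCV 4.12 (cv2) and the standard library are available. Lean on these libraries where they do the work, as an engineer would, in place of code of your own. Each camera call takes 0.05 s, during which the arm holds its last target. There are 200 camera calls.

## Task

Bring the next quarter of the tacked tube frame to the front: push the indexing table's hand wheel clockwise (seen from above) by its upright handle through exactly one full turn, so that the handle stands over the index pointer again, and leave it there. Push the handle gently with the fingertips or the outside of the fingers, without gripping it; do not touch the plate or the tubes on it, and leave the tape measure, the tin and the nut where they are.

Things in the scene. Friction and masses are not known exactly. Their poses are not given: they have to be found in the camera images.
- wheel_axis (a point): point on the hand wheel's vertical axis, level with the middle of the handle, 143 mm above the table. The wheel is dark steel with three spokes and lies level on a round pedestal at the robot's end of the grey fixture: rim centre line 70 mm from the axis, rim bar 15 mm thick, rim top 111 mm and hub nut top 117 mm above the table. It turns on a stiff vertical bearing and stays where it is left (about 3 to 4 N at the handle to turn it, no spring, no end stop)
- index_tip (a point): outer tip of the index pointer, a fixed flat steel bar 12 mm wide that sticks out radially from the pedestal below the wheel, ending 100 mm from the wheel axis, top 85 mm above the table. At the start the handle stands exactly over it; which way it points differs from start to start
- wheel_handle: black upright handle standing on the wheel's rim, 23 mm in diameter and 60 mm tall (from 113 to 173 mm above the table); origin at its middle, 70 mm from the wheel axis. It is fixed to the wheel. Space all round it above 120 mm is free, save for the robot itself
- spoke_wheel (a joint): angle of the hand wheel in rad: 0 at the start, grows as the wheel turns clockwise seen from above, 6.283 after one full turn
- indexer (a joint): angle of the round plate in rad: 0 at the start, geared to the wheel, a quarter of its angle, same sense (1.571 after one turn of the wheel)
- tape: grey tape measure, 35 x 80 x 64 mm high, loose on the table beside the fixture; origin at the centre of its underside
- tin: round tin with a lid, 71 mm across and 70 mm high, loose on the table beside the fixture; origin at the centre of its underside
- nut: hexagon lock nut, 19 x 22 x 18 mm high, loose on the table beside the fixture; origin at the centre of its underside
- plate: round steel plate, 160 mm in diameter, that the wheel turns, 180 mm from the wheel axis on the side away from the robot; origin on its axis at its underside, 50 mm above the table; its top is 62 mm above the table, and a T of square steel tubes fixed on it reaches 92 mm

How it is judged:
On the way:
1. the wheel is pushed round by its handle: the fingers press on the handle somewhere in the middle half of the turn (value of joint spoke_wheel between 1.571 and 4.712 rad and contact force between the fingers and wheel_handle above 0.3 N).
At the end, for the whole second after the job is handed in: The hand wheel has been turned clockwise through one full turn, within 10 degrees (joint 6.109 to 6.457 rad), and is at rest; the plate has thereby advanced a quarter turn (1.49 to 1.65 rad); tape measure, tin and nut are within 20 mm of where they stood (value of joint spoke_wheel between 6.109 and 6.457 rad and value of joint indexer between 1.49 and 1.65 rad and velocity of joint spoke_wheel between -0.05 and 0.05 rad/s and distance of each of tape, tin, nut from where it was at the start of the episode below 0.02 m); the robot touches nothing.
It fails at once if the handle is pressed or knocked with more than 30 N (contact force between the fingers and wheel_handle above 30 N).
It fails at once if the handle is gripped: it is pressed while it stands between the closing jaws, at the grasp point (horizontal distance between the grasp point and wheel_handle below 0.012 m and contact force between the fingers and wheel_handle above 3 N).
It fails at once if the robot touches the plate or the tubes on it (contact force between any of the fingers, the arm and plate above 1 N).
It fails at once if the tape measure, tin or nut is moved or lifted by more than 20 mm (distance of any of tape, tin, nut from where it was at the start of the episode above 0.02 m).
It also fails if it takes over 58 s, if anything falls off the work surface, if the arm or the gripper's body presses on something with over 40 N, if the wrist force passes 120 N, or if a joint passes its speed limit or range.

## Working session

There is one attempt and no reset: what is moved stays moved. The work goes in short steps, Python scripts to look and compute and a tool call to move; the robot and the scene stay as the last step left them, time stands still between calls to the robot, and variables do not carry over. Pictures are saved under pics/ and viewed, at most 11 in all, crops included, and the job is handed in when it is done.

Besides the shell and the picture viewer there is one more tool, called after "Emit:" in YAML: its name, and indented under it one key for each argument. carry_out: Moves the arm, as the interface text tells. Its arguments: {"type":"object","properties":{"travel":{"type":"array","items":{"type":"array","items":{"type":"number"}}},"delta_rot":{"type":"array","items":{"type":"array","items":{"type":"number"}}},"jaw":{"type":"array","items":{"type":"number"}},"newtons":{"type":"number"}},"required":["travel","delta_rot","jaw"]}

```bash
mkdir -p pics; ls; cat > h.py <<'E'
import numpy as np, cv2
from cell import r, eyes, ticket
def save(c,n): cv2.imwrite('pics/'+n+'.png',c['color'])
def rays(c,uv):
    uv=np.atleast_2d(np.float64(uv)); H=c['color'].shape[0]
    f=H/2/np.tan(np.radians(c['fovy'])/2)
    K=np.array([[f,0,c['cx']],[0,f,c['cy']],[0,0,1]])
    p=cv2.undistortPoints(uv[:,None],K,np.array([c['k1'],0,0,0.])).reshape(-1,2)
    d=np.c_[p,np.ones(len(p))]
    A=np.array(c['attitude'],float)
    if A.shape!=(3,3):
        from scipy.spatial.transform import Rotation as R
        A=R.from_euler('xyz',A).as_matrix()
    return np.array(c['origin']),d@A.T
def onplane(c,uv,z):
    o,d=rays(c,uv); return o+d*((z-o[2])/d[:,2])[:,None]
E
python3 - <<'E'
from h import *
for n in('scene','top'):
    c=eyes.capture(n); save(c,n+'0'); print(n,{k:c[k] for k in c if k not in('color','z_map')})
s=r.observe(); print(s, r.tcp_to_tips)
E
```

```text
pics
scene {'fovy': 45.07583069254052, 'cx': 248.74459029342307, 'cy': 191.63055871280773, 'k1': -0.1045331519320811, 'origin': array([-0.14733214,  0.70167873,  0.7263679 ]), 'attitude': array([-2.11425683, -0.02178923, -2.23912107])}
top {'fovy': 44.050114642036725, 'cx': 251.84430557615744, 'cy': 181.30856143026983, 'k1': -0.1036538720574261, 'origin': array([0.53865281, 0.07999694, 1.33132435]), 'attitude': array([-3.07751833, -0.00660521, -1.56601365])}
{'time_s': 0.1, 'joints': array([-1.29948484e+00,  4.94093972e-01,  1.34606783e+00, -2.53411746e-05,
        1.30250521e+00, -9.55281964e-02]), 'joint_velocities': array([-0.0002904 , -0.00283206, -0.00048241, -0.00023192, -0.0006871 ,
        0.00072159]), 'joint_torque': array([ 1.14746497e-03, -8.80241704e+01, -3.82548451e+01,  7.06599886e-02,
        4.81536426e-02, -3.02220883e-05]), 'ee_pos': array([ 0.22406062, -0.58311702,  0.23841517]), 'tool_rot': array([-3.14052086e+00, -7.81598700e-05,  3.66846368e-01]), 'ft_force': array([-0.02377374, -0.26347256, -0.9503604 ]), 'torque': array([ 0.03864256,  0.02164649, -0.03491449]), 'gripper_force': 0.0, 'grip_width': 0.09101590632334139} 0.025
```

View pics/scene0.png

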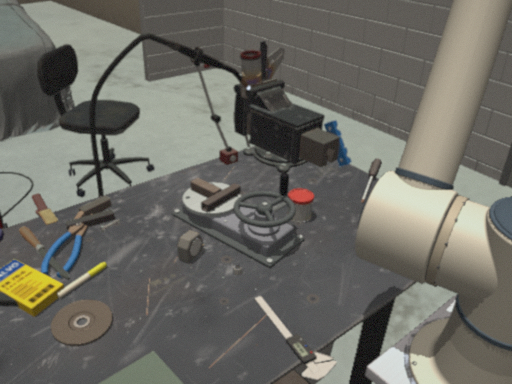

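View pics/top0.png

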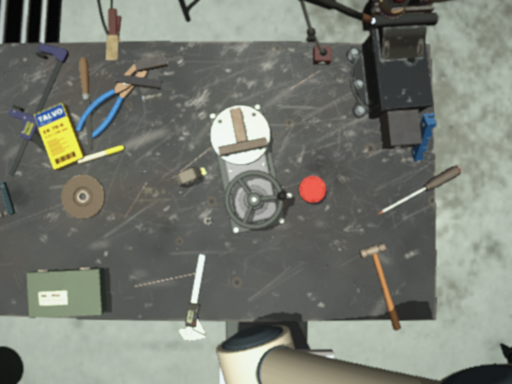

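The top view shows the wheel hub at about (254,200), the handle at about (287,196) on the −y side, the tin at (313,189), the tape at (190,176) and the plate at (240,134). I'll measure these next.

```bash
python3 - <<'E'
from h import *
c=eyes.capture('top'); im=c['color']
cv2.imwrite('pics/top_crop.png',cv2.resize(im[90:250,160:340],None,fx=4,fy=3.7 and 4,interpolation=cv2.INTER_CUBIC)[:600] if 0 else cv2.resize(im[100:246,165:345],None,fx=4,fy=4,interpolation=cv2.INTER_CUBIC))
# height map in world
v,u=np.mgrid[100:246,165:345]; o,d=rays(c,np.c_[u.ravel(),v.ravel()])
P=o+d*c['z_map'][100:246,165:345].reshape(-1,1)
hub=onplane(c,[[254,200]],.117)[0]; print('hub0',hub)
rad=np.hypot(P[:,0]-hub[0],P[:,1]-hub[1])
m=(P[:,2]>.1)&(P[:,2]<.125)&(rad<.09)&(rad>.055)
A=np.c_[2*P[m,:2],np.ones(m.sum())]; s=np.linalg.lstsq(A,(P[m,:2]**2).sum(1),rcond=None)[0]
print('rim fit',s[:2],np.sqrt(s[2]+s[0]**2+s[1]**2),m.sum())
m=(P[:,2]>.155)&(P[:,2]<.185); print('handle top',P[m].mean(0),np.median(P[m],0),m.sum(),P[m].min(0),P[m].max(0))
for n,px in dict(tin=(313,189),tape=(190,176)).items(): print(n,onplane(c,[px],.067))
print('plate',onplane(c,[[240,134]],.062))
E
```

```text
hub0 [0.56872628 0.06660553 0.117     ]
rim fit [0.57047268 0.06855984] 0.06936536514849106 964
handle top [ 0.57911217 -0.00060353  0.17098392] [ 0.57983927 -0.00107387  0.17143895] 65 [ 0.57008544 -0.01134247  0.15875084] [0.5898745  0.00854486 0.17753973]
tin [[ 0.6000608  -0.09157194  0.067     ]]
tape [[0.63317736 0.23746114 0.067     ]]
plate [[0.74795213 0.10459127 0.062     ]]
```

View pics/top_crop.png

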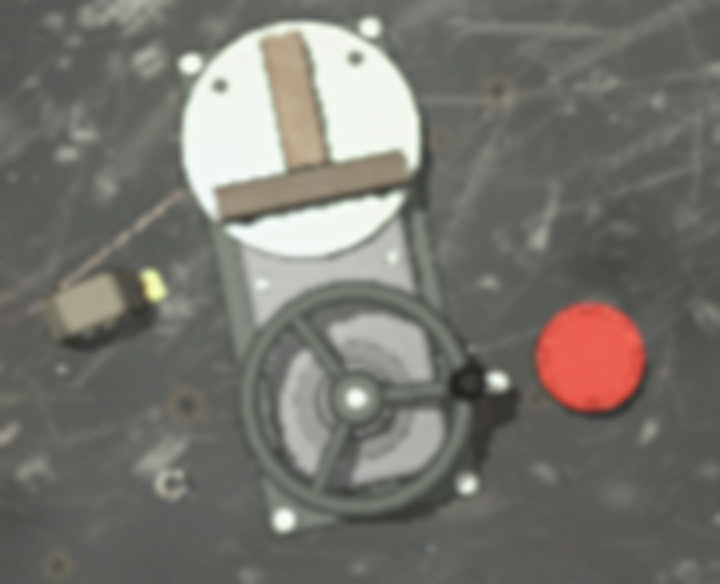

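```bash
cat >> h.py <<'E'
from scipy.spatial.transform import Rotation as R
AX=np.array([.570,.068]); YAW=.13
def delta(p,yaw):
    s=r.observe(); Q=R.from_euler('xyz',s['tool_rot'])
    return Q.inv().apply(np.array(p)-s['ee_pos']),(Q.inv()*R.from_euler('xyz',[np.pi,0,yaw])).as_rotvec()
def wheelxy(X,Y): # mm, tool axes -> world
    c,s=np.cos(YAW),np.sin(YAW); return AX+np.array([c*X+s*Y,s*X-c*Y])/1000
def C(deg,hx=16,hy=13.5,rr=11.5):
    t=np.radians(deg); u=np.array([np.cos(t),np.sin(t)])
    lo,hi=0,60
    for _ in range(40):
        m=(lo+hi)/2; q=np.maximum(abs(m*u)-[hx,hy],0)
        lo,hi=(m,hi) if np.hypot(*q)<rr else (lo,m)
    return 70*np.array([-np.sin(t),np.cos(t)])+lo*u
E
python3 - <<'E'
from h import *
p=wheelxy(40,70); print(p,delta([*p,.239],YAW))
prev=C(0)
for d in range(0,364,4): print(d,np.round(C(d)-C(0),1),end='; ')
E
```

```text
[0.61873687 0.00377603] (array([ 5.78901938e-01, -4.06387858e-01, -9.33578633e-05]), array([-8.89840440e-04,  1.84458854e-05,  2.36781775e-01]))
0 [0. 0.]; 4 [-4.9  1.8]; 8 [-9.7  3.2]; 12 [-14.6   4.3]; 16 [-19.3   5.2]; 20 [-23.9   5.8]; 24 [-28.5   6.2]; 28 [-32.9   6.4]; 32 [-37.6   6.2]; 36 [-42.5   5.6]; 40 [-47.6   4.5]; 44 [-52.9   2.8]; 48 [-58.2   0.5]; 52 [-63.5  -2.4]; 56 [-68.7  -5.9]; 60 [-73.7 -10. ]; 64 [-78.2 -14.3]; 68 [-82.3 -18.8]; 72 [-86.  -23.4]; 76 [-89.2 -28.1]; 80 [-92.  -32.8]; 84 [-94.5 -37.7]; 88 [-96.6 -42.6]; 92 [-98.3 -47.4]; 96 [-99.7 -52.3]; 100 [-100.8  -57.2]; 104 [-101.7  -61.9]; 108 [-102.2  -66.6]; 112 [-102.5  -71.2]; 116 [-102.6  -75.7]; 120 [-102.6  -80. ]; 124 [-102.4  -84.2]; 128 [-101.8  -88.5]; 132 [-100.9  -93.1]; 136 [-99.4 -97.9]; 140 [ -97.3 -102.8]; 144 [ -94.8 -107.7]; 148 [ -91.6 -112.5]; 152 [ -87.8 -117.2]; 156 [ -83.5 -121.7]; 160 [ -78.9 -125.8]; 164 [ -74.3 -129.4]; 168 [ -69.6 -132.6]; 172 [ -64.7 -135.5]; 176 [ -59.9 -137.9]; 180 [ -55. -140.]; 184 [ -50.1 -141.8]; 188 [ -45.3 -143.2]; 192 [ -40.4 -144.3]; 196 [ -35.7 -145.2]; 200 [ -31.1 -145.8]; 204 [ -26.5 -146.2]; 208 [ -22.1 -146.4]; 212 [ -17.4 -146.2]; 216 [ -12.5 -145.6]; 220 [  -7.4 -144.5]; 224 [  -2.1 -142.8]; 228 [   3.2 -140.5]; 232 [   8.5 -137.6]; 236 [  13.7 -134.1]; 240 [  18.7 -130. ]; 244 [  23.2 -125.7]; 248 [  27.3 -121.2]; 252 [  31.  -116.6]; 256 [  34.2 -111.9]; 260 [  37.  -107.2]; 264 [  39.5 -102.3]; 268 [ 41.6 -97.4]; 272 [ 43.3 -92.6]; 276 [ 44.7 -87.7]; 280 [ 45.8 -82.8]; 284 [ 46.7 -78.1]; 288 [ 47.2 -73.4]; 292 [ 47.5 -68.8]; 296 [ 47.6 -64.3]; 300 [ 47.6 -60. ]; 304 [ 47.4 -55.8]; 308 [ 46.8 -51.5]; 312 [ 45.9 -46.9]; 316 [ 44.4 -42.1]; 320 [ 42.3 -37.2]; 324 [ 39.8 -32.3]; 328 [ 36.6 -27.5]; 332 [ 32.8 -22.8]; 336 [ 28.5 -18.3]; 340 [ 23.9 -14.2]; 344 [ 19.3 -10.6]; 348 [14.6 -7.4]; 352 [ 9.7 -4.5]; 356 [ 4.9 -2.1]; 360 [0. 0.];
```

Emit:
carry_out:
  travel:
    - [0.579,-0.406,0]
    - [0.579,-0.406,0]
    - [0.579,-0.406,0]
    - [0.579,-0.406,0]
    - [0.579,-0.406,0]
    - [0.579,-0.406,0]
    - [0.579,-0.406,0]
    - [0.579,-0.406,0]
    - [0.579,-0.406,0]
    - [0.579,-0.406,0]
    - [0.579,-0.406,0]
    - [0.579,-0.406,0]
    - [0.579,-0.406,0]
    - [0.579,-0.406,0]
    - [0.579,-0.406,0]
    - [0.579,-0.406,0]
    - [0.579,-0.406,0]
    - [0.579,-0.406,0]
    - [0.579,-0.406,0]
    - [0.579,-0.406,0]
  delta_rot:
    - [0,0,0.237]
    - [0,0,0.237]
    - [0,0,0.237]
    - [0,0,0.237]
    - [0,0,0.237]
    - [0,0,0.237]
    - [0,0,0.237]
    - [0,0,0.237]
    - [0,0,0.237]
    - [0,0,0.237]
    - [0,0,0.237]
    - [0,0,0.237]
    - [0,0,0.237]
    - [0,0,0.237]
    - [0,0,0.237]
    - [0,0,0.237]
    - [0,0,0.237]
    - [0,0,0.237]
    - [0,0,0.237]
    - [0,0,0.237]
  jaw: [0,0,0,0,0,0,0,0,0,0,0,0,0,0,0,0,0,0,0,0]
  newtons: 20

```text
time_s: 2.15
ee_pos: [0.6187, 0.0024, 0.2391]
tool_rot: [3.142, -0.0, 0.129]
ft_force: [-0.4, -0.2, 0.6]
grip_width: 0.0005
gripper_force: 0.0
```

```bash
python3 - <<'E'
from h import *
c=eyes.capture('scene'); im=c['color']
p=wheelxy(40,70); print(delta([*p,.155],YAW))
cv2.imwrite('pics/s1.png',cv2.resize(im[90:280,160:360],None,fx=3,fy=3,interpolation=cv2.INTER_CUBIC))
E
```

```text
(array([ 5.58676953e-05, -1.26125781e-03,  8.40933529e-02]), array([ 6.99759077e-05, -1.43871738e-04, -1.18539929e-03]))
```

View pics/s1.png

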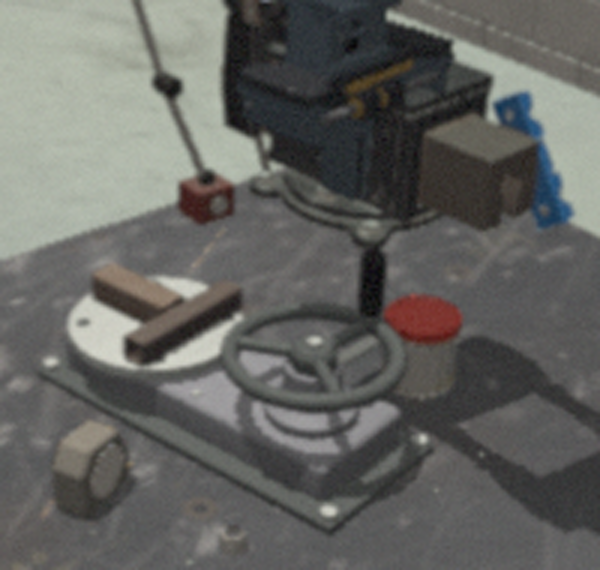

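The close view shows the handle at crop (372,285), the tin at (423,340), the tape at (90,465) and the nut at (233,537). I can't make out the gripper, so I'll check the full frame.

```bash
python3 - <<'E'
from h import *
c=eyes.capture('scene'); t=eyes.capture('top')
cv2.imwrite('pics/s2.png',np.vstack([c['color'][:300],t['color'][:300]]))
E
```

```text
(no output)
```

View pics/s2.png

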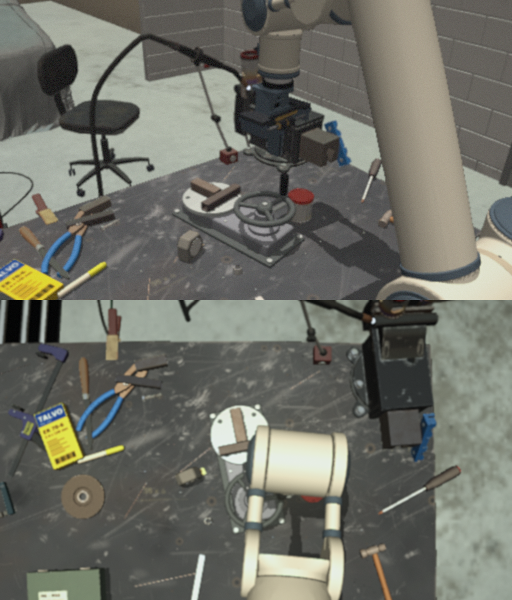

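The gripper is the dark blue body at about (265,105) in the scene view, and the handle at (284,185) stands free below it. The arm hides the wheel in the top view. Descending beside the handle.

Emit:
carry_out:
  travel:
    - [0,-0.001,0.02]
    - [0,-0.001,0.04]
    - [0,-0.001,0.06]
    - [0,-0.001,0.075]
    - [0,-0.001,0.084]
    - [0,-0.001,0.084]
    - [0,-0.001,0.084]
  delta_rot:
    - [0,0,0]
    - [0,0,0]
    - [0,0,0]
    - [0,0,0]
    - [0,0,0]
    - [0,0,0]
    - [0,0,0]
  jaw: [0,0,0,0,0,0,0]

```text
time_s: 3.0
ee_pos: [0.6192, 0.0042, 0.1554]
tool_rot: [3.142, -0.001, 0.13]
ft_force: [0.8, -0.2, 0.4]
grip_width: 0.0007
gripper_force: 0.0
```

```bash
python3 - <<'E'
from h import *
c=eyes.capture('scene'); im=c['color']
p=wheelxy(27.5,70); print(delta([*p,.155],YAW), r.observe()['ft_force'],r.observe()['joints'])
cv2.imwrite('pics/s3.png',cv2.resize(im[60:260,160:360],None,fx=3,fy=3,interpolation=cv2.INTER_CUBIC))
E
```

```text
(array([-0.01317992,  0.00028963,  0.00070673]), array([ 0.00024983, -0.00112871, -0.0001673 ])) [-1.06848582  0.3250354   0.01200637] [-8.96753653e-02  5.71714893e-01  1.45502187e+00  2.27080968e-06
  1.11369987e+00  1.35128726e+00]
```

View pics/s3.png

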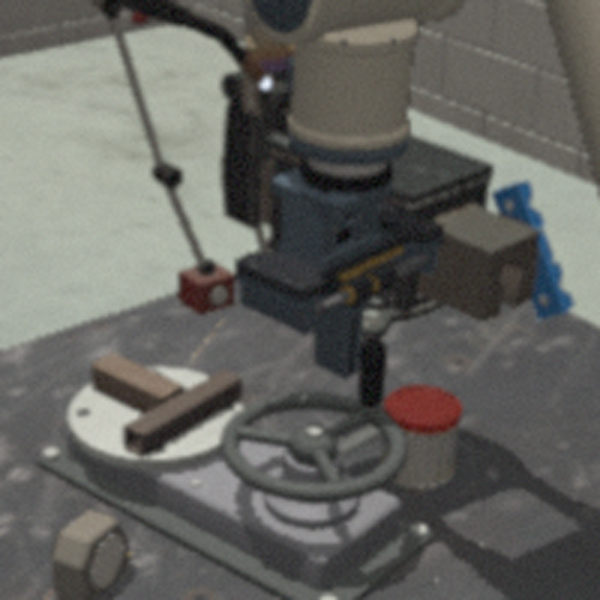

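The dark blue fingers at crop (340,335) stand clear beside the handle at (372,370), and are at handle height. Starting a slow first contact and push.

Emit:
carry_out:
  travel:
    - [-0.004,0,0]
    - [-0.008,0,0]
    - [-0.01,0,0]
    - [-0.012,0,0]
    - [-0.014,0.001,0]
    - [-0.0175,0.002,0]
    - [-0.022,0.003,0]
    - [-0.027,0.0045,0]
    - [-0.032,0.005,0]
    - [-0.0365,0.006,0]
  delta_rot:
    - [0,0,0]
    - [0,0,0]
    - [0,0,0]
    - [0,0,0]
    - [0,0,0]
    - [0,0,0]
    - [0,0,0]
    - [0,0,0]
    - [0,0,0]
    - [0,0,0]
  jaw: [0,0,0,0,0,0,0,0,0,0]

```text
time_s: 4.05
ee_pos: [0.583, -0.0066, 0.1549]
tool_rot: [-3.141, -0.0, 0.13]
ft_force: [3.5, 2.2, 0.6]
grip_width: 0.0007
gripper_force: 2.0
```

Emit:
carry_out:
  travel:
    - [-0.0045,0,0]
    - [-0.009,0.0005,0]
    - [-0.0135,0,0]
    - [-0.0185,-0.0005,0]
    - [-0.0235,-0.0015,0]
    - [-0.029,-0.003,0]
    - [-0.034,-0.0055,0]
    - [-0.0395,-0.0085,0]
    - [-0.0445,-0.012,0]
    - [-0.0495,-0.016,0]
    - [-0.054,-0.0205,0]
    - [-0.0585,-0.025,0]
    - [-0.062,-0.0295,0]
    - [-0.065,-0.034,0]
    - [-0.068,-0.039,0]
    - [-0.0705,-0.0435,0]
    - [-0.0725,-0.0485,0]
    - [-0.0745,-0.0535,0]
    - [-0.0755,-0.0585,0]
    - [-0.077,-0.063,0]
  delta_rot:
    - [0,0,0]
    - [0,0,0]
    - [0,0,0]
    - [0,0,0]
    - [0,0,0]
    - [0,0,0]
    - [0,0,0]
    - [0,0,0]
    - [0,0,0]
    - [0,0,0]
    - [0,0,0]
    - [0,0,0]
    - [0,0,0]
    - [0,0,0]
    - [0,0,0]
    - [0,0,0]
    - [0,0,0]
    - [0,0,0]
    - [0,0,0]
    - [0,0,0]
  jaw: [0,0,0,0,0,0,0,0,0,0,0,0,0,0,0,0,0,0,0,0]

```text
time_s: 6.05
ee_pos: [0.499, 0.0464, 0.1549]
tool_rot: [3.142, -0.0, 0.13]
ft_force: [1.2, -3.3, 0.5]
grip_width: 0.0005
gripper_force: 1.6
```

```bash
python3 - <<'E'
from h import *
c=eyes.capture('scene'); im=c['color']
p=wheelxy(*C(100)); print(delta([*p,.155],YAW), r.observe()['ft_force'])
cv2.imwrite('pics/s4.png',cv2.resize(im[60:260,160:360],None,fx=3,fy=3,interpolation=cv2.INTER_CUBIC))
E
```

```text
(array([ 0.00039701,  0.0012482 , -0.0001384 ]), array([-3.14962676e-04,  4.80682088e-04,  1.33525876e-05])) [-0.95692774 -0.57680726 -1.18157098]
```

View pics/s4.png

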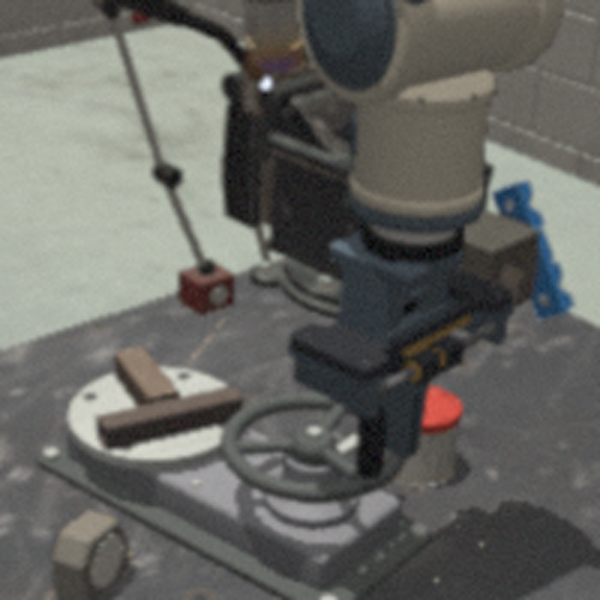

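The handle at crop (372,440) is near 100° with the fingers behind it, and the plate is turning too. Continuing.

Emit:
carry_out:
  travel:
    - [-0.001,-0.0045,0]
    - [-0.0015,-0.0095,0]
    - [-0.0015,-0.014,0]
    - [-0.002,-0.0185,0]
    - [-0.002,-0.023,0]
    - [-0.0015,-0.027,0]
    - [-0.001,-0.0315,0]
    - [0,-0.036,0]
    - [0.0015,-0.0405,0]
    - [0.0035,-0.0455,0]
    - [0.006,-0.0505,0]
    - [0.009,-0.0555,0]
    - [0.013,-0.06,0]
    - [0.0175,-0.0645,0]
    - [0.022,-0.0685,0]
    - [0.0265,-0.072,0]
    - [0.031,-0.0755,0]
    - [0.036,-0.0785,0]
    - [0.041,-0.0805,0]
    - [0.046,-0.083,0]
  delta_rot:
    - [0,0,0]
    - [0,0,0]
    - [0,0,0]
    - [0,0,0]
    - [0,0,0]
    - [0,0,0]
    - [0,0,0]
    - [0,0,0]
    - [0,0,0]
    - [0,0,0]
    - [0,0,0]
    - [0,0,0]
    - [0,0,0]
    - [0,0,0]
    - [0,0,0]
    - [0,0,0]
    - [0,0,0]
    - [0,0,0]
    - [0,0,0]
    - [0,0,0]
  jaw: [0,0,0,0,0,0,0,0,0,0,0,0,0,0,0,0,0,0,0,0]

```text
time_s: 8.1
ee_pos: [0.5343, 0.1344, 0.1549]
tool_rot: [3.141, 0.0, 0.13]
ft_force: [-2.2, -3.7, 0.1]
grip_width: 0.0003
gripper_force: 1.7
```

Emit:
carry_out:
  travel:
    - [0.005,-0.002,0]
    - [0.0095,-0.003,0]
    - [0.0145,-0.0045,0]
    - [0.0195,-0.005,0]
    - [0.024,-0.006,0]
    - [0.0285,-0.006,0]
    - [0.033,-0.0065,0]
    - [0.0375,-0.006,0]
    - [0.0425,-0.0055,0]
    - [0.0475,-0.0045,0]
    - [0.053,-0.003,0]
    - [0.058,-0.0005,0]
    - [0.0635,0.0025,0]
    - [0.0685,0.006,0]
    - [0.0735,0.01,0]
    - [0.078,0.0145,0]
    - [0.0825,0.019,0]
    - [0.086,0.0235,0]
    - [0.089,0.028,0]
    - [0.092,0.033,0]
  delta_rot:
    - [0,0,0]
    - [0,0,0]
    - [0,0,0]
    - [0,0,0]
    - [0,0,0]
    - [0,0,0]
    - [0,0,0]
    - [0,0,0]
    - [0,0,0]
    - [0,0,0]
    - [0,0,0]
    - [0,0,0]
    - [0,0,0]
    - [0,0,0]
    - [0,0,0]
    - [0,0,0]
    - [0,0,0]
    - [0,0,0]
    - [0,0,0]
    - [0,0,0]
  jaw: [0,0,0,0,0,0,0,0,0,0,0,0,0,0,0,0,0,0,0,0]

```text
time_s: 10.1
ee_pos: [0.6296, 0.1131, 0.1549]
tool_rot: [-3.142, 0.0, 0.13]
ft_force: [-2.0, 2.2, 0.0]
grip_width: 0.0003
gripper_force: 1.3
```

Emit:
carry_out:
  travel:
    - [0.0025,0.0045,0]
    - [0.0045,0.0095,0]
    - [0.0065,0.0145,0]
    - [0.0075,0.0195,0]
    - [0.009,0.024,0]
    - [0.0095,0.029,0]
    - [0.01,0.0335,0]
    - [0.0105,0.038,0]
    - [0.0105,0.0425,0]
    - [0.0105,0.047,0]
    - [0.0105,0.051,0]
    - [0.01,0.0555,0]
    - [0.009,0.06,0]
    - [0.0075,0.065,0]
    - [0.0055,0.07,0]
    - [0.003,0.0745,0]
    - [-0.0005,0.0795,0]
    - [-0.004,0.084,0]
    - [-0.0085,0.0885,0]
    - [-0.013,0.093,0]
  delta_rot:
    - [0,0,0]
    - [0,0,0]
    - [0,0,0]
    - [0,0,0]
    - [0,0,0]
    - [0,0,0]
    - [0,0,0]
    - [0,0,0]
    - [0,0,0]
    - [0,0,0]
    - [0,0,0]
    - [0,0,0]
    - [0,0,0]
    - [0,0,0]
    - [0,0,0]
    - [0,0,0]
    - [0,0,0]
    - [0,0,0]
    - [0,0,0]
    - [0,0,0]
  jaw: [0,0,0,0,0,0,0,0,0,0,0,0,0,0,0,0,0,0,0,0]

```text
time_s: 12.1
ee_pos: [0.6285, 0.019, 0.1551]
tool_rot: [3.141, -0.001, 0.13]
ft_force: [1.9, 1.3, 0.8]
grip_width: 0.0002
gripper_force: 1.3
```

```bash
python3 - <<'E'
from h import *
c=eyes.capture('scene'); im=c['color']; a=cv2.imread('pics/scene0.png')
z=lambda i:cv2.resize(i[160:250,230:320],None,fx=4,fy=4,interpolation=cv2.INTER_CUBIC)
p=wheelxy(*C(340)); print(delta([*p,.155],YAW), r.observe()['ft_force'])
cv2.imwrite('pics/s5.png',np.hstack([z(a),z(im)]))
E
```

```text
(array([ 5.15633117e-04, -1.02993572e-03,  1.50048276e-05]), array([ 5.55765202e-04,  2.14505914e-05, -5.73664866e-04])) [ 2.24362086 -0.9382601   0.86317904]
```

View pics/s5.png

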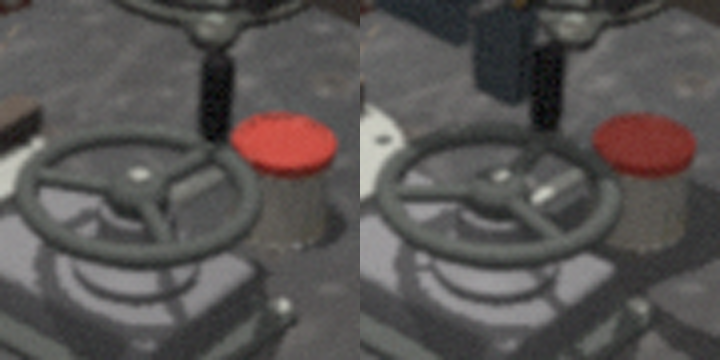

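The left panel is the start, with the handle at about x=217. In the right panel it is at about 187, short of the start position, as planned. Pushing to about 356°, then measuring.

Emit:
carry_out:
  travel:
    - [-0.0025,0.002,0]
    - [-0.0045,0.0035,0]
    - [-0.007,0.0055,0]
    - [-0.0095,0.007,0]
    - [-0.012,0.0085,0]
    - [-0.014,0.0095,0]
    - [-0.0165,0.011,0]
    - [-0.019,0.012,0]
    - [-0.019,0.012,0]
    - [-0.019,0.012,0]
  delta_rot:
    - [0,0,0]
    - [0,0,0]
    - [0,0,0]
    - [0,0,0]
    - [0,0,0]
    - [0,0,0]
    - [0,0,0]
    - [0,0,0]
    - [0,0,0]
    - [0,0,0]
  jaw: [0,0,0,0,0,0,0,0,0,0]

```text
time_s: 13.15
ee_pos: [0.6109, 0.0051, 0.1549]
tool_rot: [3.141, 0.001, 0.13]
ft_force: [-0.5, 0.3, 0.0]
grip_width: 0.0007
gripper_force: 0.1
```

```bash
cat >> h.py <<'E'
def chk(name):
    c=eyes.capture('scene'); im=c['color']; a=cv2.imread('pics/scene0.png')
    # predicted pixel of handle middle vs angle, by projection
    f=384/2/np.tan(np.radians(c['fovy'])/2); Q=R.from_euler('xyz',c['attitude'])
    for d in (348,352,356,360,364):
        t=np.radians(d); w=wheelxy(-70*np.sin(t),70*np.cos(t))
        q=Q.inv().apply(np.array([*w,.143])-c['origin']); q=q[:2]/q[2]; q=q*(1+c['k1']*q@q)
        print(d,np.round(q*f+[c['cx'],c['cy']],1))
    for n,i in(('start',a),('now',im)):
        g=i[172:196,255:305].max(2); m=(g<38).astype(np.uint8)
        k,_,st,ce=cv2.connectedComponentsWithStats(m)
        print(n,[(np.round(ce[j]+[255,172],1).tolist(),st[j].tolist()) for j in range(1,k) if st[j,4]>15])
        # template: shift of handle's lower part
    t=a[184:196,276:292]; rs=cv2.matchTemplate(im[176:204,262:306],t,cv2.TM_CCOEFF_NORMED)
    _,v,_,l=cv2.minMaxLoc(rs); print('shift',l[0]+262-276,l[1]+176-184,v)
    z=lambda i:cv2.resize(i[160:250,230:320],None,fx=4,fy=4,interpolation=cv2.INTER_CUBIC)
    cv2.imwrite('pics/'+name+'.png',np.hstack([z(a),z(im)])); print(r.observe()['ft_force'])
E
python3 -c "
from h import *
chk('s6')"
```

```text
348 [279.3 182.2]
352 [281.  182.8]
356 [282.6 183.4]
360 [284.1 184.1]
364 [285.5 184.8]
start [([283.7, 184.7], [25, 3, 8, 20, 119])]
now [([282.4, 183.1], [23, 0, 9, 24, 164])]
shift -1 0 0.8473349809646606
[-0.01800044 -0.22188949  0.73096474]
```

View pics/s6.png

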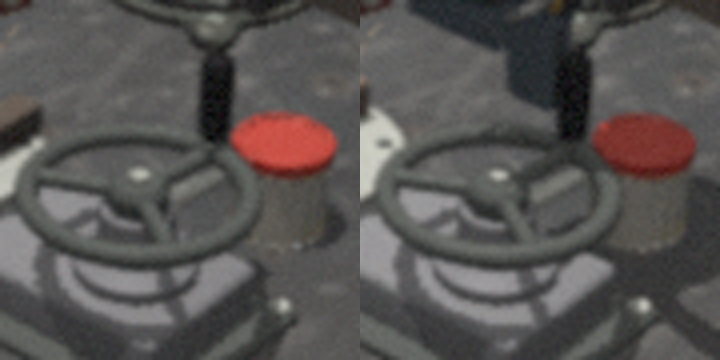

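The handle at right is about 1.3 px (about 4°) short of its start position. I'll push the last 5 mm, back off and rise clear.

Emit:
carry_out:
  travel:
    - [-0.0015,0.0005,0]
    - [-0.003,0.001,0]
    - [-0.005,0.002,0]
    - [-0.005,0.002,0]
    - [-0.005,0.002,0]
    - [-0.005,0.002,0]
    - [0,0.002,0]
    - [0.01,0.002,0]
    - [0.02,0.002,0]
    - [0.02,0.002,-0.02]
    - [0.02,0.002,-0.05]
    - [0.02,0.002,-0.08]
    - [0.02,0.002,-0.08]
    - [0.02,0.002,-0.08]
  delta_rot:
    - [0,0,0]
    - [0,0,0]
    - [0,0,0]
    - [0,0,0]
    - [0,0,0]
    - [0,0,0]
    - [0,0,0]
    - [0,0,0]
    - [0,0,0]
    - [0,0,0]
    - [0,0,0]
    - [0,0,0]
    - [0,0,0]
    - [0,0,0]
  jaw: [0,0,0,0,0,0,0,0,0,0,0,0,0,0]

```text
time_s: 14.6
ee_pos: [0.6321, 0.0059, 0.2353]
tool_rot: [3.141, -0.001, 0.13]
ft_force: [-1.3, 0.2, -0.7]
grip_width: 0.0003
gripper_force: 0.0
```

```bash
python3 -c "
from h import *
chk('s7')"
```

```text
348 [279.3 182.2]
352 [281.  182.8]
356 [282.6 183.4]
360 [284.1 184.1]
364 [285.5 184.8]
start [([283.7, 184.7], [25, 3, 8, 20, 119])]
now [([284.4, 184.7], [26, 2, 8, 22, 137])]
shift 1 -1 0.908970057964325
[ 0.33800596  0.17882945 -0.88080291]
```

View pics/s7.png

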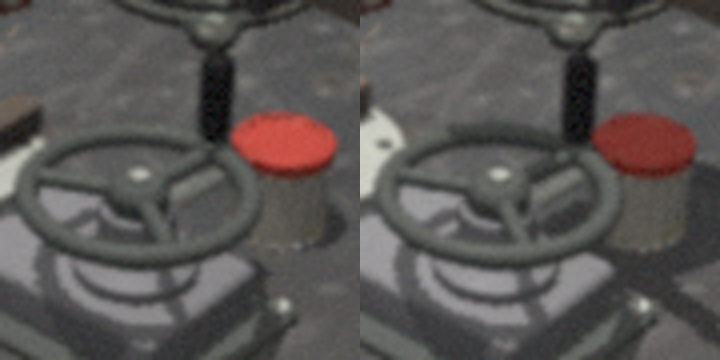

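The handle now matches its start position to within about 1 px. To confirm, I'll clear the arm and measure with the top camera.

Emit:
carry_out:
  travel:
    - [-0.02,0.03,-0.02]
    - [-0.05,0.06,-0.02]
    - [-0.08,0.1,-0.02]
    - [-0.11,0.14,-0.02]
    - [-0.14,0.18,-0.02]
    - [-0.17,0.22,-0.02]
    - [-0.2,0.26,-0.02]
    - [-0.23,0.3,-0.02]
    - [-0.26,0.34,-0.02]
    - [-0.28,0.38,-0.02]
    - [-0.3,0.41,-0.02]
    - [-0.3,0.43,-0.02]
    - [-0.3,0.43,-0.02]
    - [-0.3,0.43,-0.02]
    - [-0.3,0.43,-0.02]
  delta_rot:
    - [0,0,0]
    - [0,0,0]
    - [0,0,0]
    - [0,0,0]
    - [0,0,0]
    - [0,0,0]
    - [0,0,0]
    - [0,0,0]
    - [0,0,0]
    - [0,0,0]
    - [0,0,0]
    - [0,0,0]
    - [0,0,0]
    - [0,0,0]
    - [0,0,0]
  jaw: [0,0,0,0,0,0,0,0,0,0,0,0,0,0,0]

```text
time_s: 16.15
ee_pos: [0.3896, -0.4583, 0.2543]
tool_rot: [-3.14, 0.001, 0.131]
ft_force: [1.3, 1.0, 0.1]
grip_width: 0.0003
gripper_force: 0.0
```

```bash
python3 - <<'E'
from h import *
c=eyes.capture('top'); im=c['color']; a=cv2.imread('pics/top0.png')
v,u=np.mgrid[100:246,165:345]; o,d=rays(c,np.c_[u.ravel(),v.ravel()])
P=o+d*c['z_map'][100:246,165:345].reshape(-1,1)
m=(P[:,2]>.155)&(P[:,2]<.185)&(np.hypot(P[:,0]-.57,P[:,1]-.068)<.1); print('handle',P[m].mean(0),m.sum())
h=P[m].mean(0)[:2]-[.5705,.0686]; s=np.array([.57911-.5705,-.0006-.0686])
print('deg past start',np.degrees(np.arctan2(s[1],s[0])-np.arctan2(h[1],h[0])))
for n,i in(('start',a),('now',im)):
    k=((i[:,:,2]>120)&(i[:,:,1]<110)&(i[:,:,0]<110))[160:220,290:340]; y,x=np.nonzero(k); print(n,'tin',x.mean()+290,y.mean()+160)
z=lambda i:cv2.resize(i[110:240,170:300],None,fx=3,fy=3,interpolation=cv2.INTER_CUBIC)
cv2.imwrite('pics/t8.png',np.hstack([z(a),z(im)]))
E
```

```text
handle [ 0.57643832 -0.0007439   0.17084783] 67
deg past start 2.197775313128671
start tin 312.1514657980456 188.57654723127035
now tin 312.1514657980456 188.57654723127035
```

View pics/t8.png

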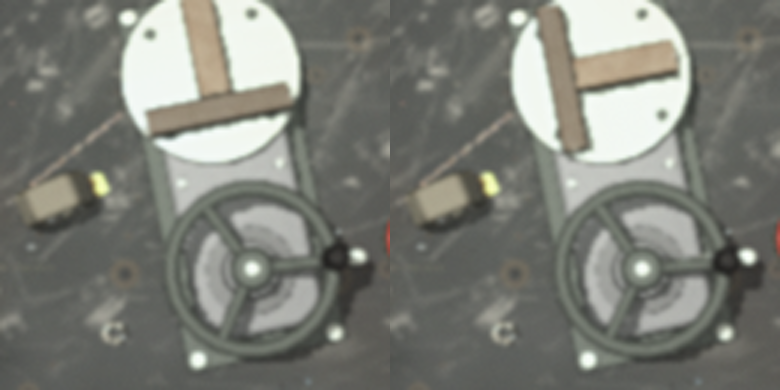

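The start and final top views match: the handle is about 2° past its start position, within the 10° tolerance, and the plate has turned a quarter. The tape, tin and nut haven't moved.

```bash
python3 -c "
from h import *
print(ticket.hand_in())"
```

```text
the job is handed in; nothing more can be done
None
```

I pushed the hand wheel clockwise through one full turn by its handle; it stopped about 2° past its start position (10° allowed), the plate advanced a quarter turn, the tape, tin and nut stayed put, and the job is handed in, though no verdict was returned.

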